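# Index the flower turntable and press the standing stud home

## Task

One of the six wooden flowers on the press's turntable still has its brass stud standing up. Turn the turntable by its steel pegs until that stud clicks into place exactly under the press, then push the press's black pad down to drive the stud fully home and let the pad spring back up, leaving the turntable clicked in there. Press only when the stud is in place, never push on the stud with the fingers, and leave the tape roll, cap and spare flower lying on its board where they are.

Things in the scene. Friction and masses are not known exactly. Their poses are not given: they have to be found in the camera images.
- station: the press on its plywood board (380 x 340 x 18 mm, fixed to the table). Origin: on the turntable's upright axis at table height. Its x axis points from the turntable's axis to the press ram, z up. On its +y side, just outside the turntable's rim and below its top, sits the spring-loaded roller pawl that makes the clicks.
- table_top (a point): centre of the turntable's top face, 50 mm above the table, on its axis (a 28 mm wide, 8 mm high hub stands on it). The aluminium turntable is 240 mm across and carries six white wooden flowers, 56 mm across and 4 mm thick, their centres 72 mm from the axis, 60 degrees apart.
- peg (a point): centre of the top of one of six upright steel pegs on the turntable (10 mm across, 32 mm tall above the turntable's top, so up to z = 82 mm), 105 mm from the axis, 60 degrees apart, each midway in angle between two flowers. This one is 30 degrees anticlockwise of the standing stud.
- press_arm (a point): top of the grey press arm, on the ram's axis, z = 130 mm. The arm lies along the station's x axis from 45 to 200 mm out from the turntable's axis, 46 mm wide, 35 mm thick (underside z = 95 mm, the pegs pass beneath). Its column, 50 x 50 mm, stands outside the turntable, 150 to 200 mm from the axis.
- turntable (a joint): angle of the turntable, rad, positive anticlockwise from above, endless both ways. At 0 (or whole turns) the standing stud is under the ram; at a its flower lies at angle a from the station's x axis. Detents every 60 degrees, including 0, catch within 3 degrees; about 8 N on a peg gets it in or out. Between them it turns lightly (under 2 N) and stays where left. It may start between detents.
- stud_head (a point): centre of the top of the standing stud's brass head (16 mm across, 3 mm thick, on a 6 mm shank). It stands 20 mm above the turntable's top (z = 70 mm), 72 mm from the axis; the five other studs already sit home, their heads only 6 mm above the turntable's top.
- stud (a joint): how far the stud is driven in, m: 0 standing, 0.014 fully home. It is stiff: about 5 N to drive, and stays where it is left.
- ram_pad (a point): centre of the top of the ram's round black push pad (48 mm across), z = 170 mm when up. The ram is upright, 72 mm from the turntable's axis on the station's x axis; its 20 mm wide foot hangs 77 mm above the table (7 mm over the standing stud's head).
- ram (a joint): how far the ram is pressed down, m: 0 up, 0.021 when the stud is home, 0.022 at its stop. A spring lifts it back: about 4 N at the start of the stroke, 8 N at the end, and 5 N more while driving the stud.
- tape_roll: ring-shaped roll of pale tape, 60 mm across, 24 mm high, lying flat on the press's board beside the turntable; origin under its centre
- bottle_cap: round blue plastic cap, 38 mm across, 13 mm high, lying on the press's board beside the turntable; origin under its centre
- spare_flower: loose white wooden flower without a stud, 56 mm across, 4 mm thick, lying on the press's board beside the turntable; origin under its centre

How it is judged (in metres and radians):
On the way, in this order (a step that is already met when the one before it is completed fails the run):
1. the standing stud is brought to rest under the ram, still standing (horizontal distance between stud_head and ram_pad below 0.004 m and value of joint stud below 0.002 m and velocity of joint turntable between -0.05 and 0.05 rad/s and value of joint ram below 0.003 m), for 0.3 s.
2. the stud is driven home by the ram (value of joint stud above 0.0125 m and horizontal distance between stud_head and ram_pad below 0.004 m), for 0.05 s.
At the end, for the whole second after the job is handed in: the stud is driven at least 12.5 of its 14 mm, its head is under the ram within 4 mm (turntable in its detent, at rest), and the ram is back up within 3 mm (all of step 2 and value of joint ram below 0.003 m and velocity of joint turntable between -0.05 and 0.05 rad/s); the robot touches nothing.
It fails at once if the ram is pressed far down while the standing stud is not under it (value of joint ram above 0.01 m and horizontal distance between stud_head and ram_pad above 0.008 m).
It fails at once if the stud is pushed by the fingers (contact force between the fingers and stud_c1 above 1 N).
It fails at once if one of the loose things (tape roll, cap, spare flower) is moved more than 30 mm (distance of any of tape_roll, bottle_cap, spare_flower from where it was at the start of the episode above 0.03 m).
It also fails if it takes over 56 s, if anything falls off the work surface, if the arm or the gripper's body presses on something with over 40 N, if the wrist force passes 120 N, or if a joint passes its speed limit or range.

## Robot

A 6-joint arm with a two-finger parallel gripper is mounted at the origin on the work surface. World frame = base frame: x ahead of the robot, y to its left, z up, the work surface at z = 0. Lengths are in mm, angles in degrees, forces in N, time in s.
With the tool pointing down it reaches from about 250 to 800 mm from the base axis. Payload 3.9 kg.
Tool frame: the origin (TCP) lies on the centre line of the jaws, within the pads' length; the fingertips stand 22 mm ahead of it and the grasp point (between the pads) lies 3 mm ahead of it; z points along the fingers, y is the line along which they close (so a half turn about z gives the same grasp; the last joint's range is limited). The gripper opens to 85 mm and grips with 20 to 120 N. Pads are 22 mm wide; open, the fingers measure 114 mm over their backs; the gripper's body (76 mm by 85 mm) begins 54 mm behind the grasp point. The pads swing forward as they close: fully open they stand 13 mm farther back than shut.
Start: joints at [64.458, 14.897, -7.913, 67.191, 0, 90], TCP at [226.364, 473.682, 253.304] pointing down, gripper open.
Joint ranges: [-159.42, 159.42], [-47.68, 98.78], [-73.54, 78.23], [-108.79, 121.32], [-90, 84.71], [-180, 180]. Speed limits (degrees/s): [147.25, 147.25, 180, 180, 180, 180].

## Interface

Orientations are given as [roll, pitch, yaw] about the fixed x, y, z axes, in that order (R = Rz(yaw) Ry(pitch) Rx(roll)).
In Python, from rig import * gives the robot as it stands.
- The arm moves only by the tool move_arm, never from a script. Its argument "rows" is one flat list of numbers, 4 for each row, row after row: the shift along the tool's x, y, z in units of 50 cm (1.0 is 50 cm), then the turn about the tool's z in units of 120 degrees (1.0 is 120 degrees). A call has 1 to 20 rows; each row shifts and turns the commanded pose from where the row before left it, along the tool's axes as they then stand; what a row does not reach is not made up. A row lasts 1/12 s, in which the tool goes at most 41.7 mm and 7.16 degrees, less where a joint would pass 70% of its speed; a pose out of reach is approached as far as the arm can. A call with a number of a shift or a turn outside -1 to 1 is refused whole. A call with a gripper value outside its range is refused whole. "fingers" is the closure, from 0 (fully open) to 1 (shut), set as the call begins (left out, the last holds). The fingers move at their own pace and stop on an object; "force" is the grip in N (left out, the last holds). Time passes only in rows, so rows that do not move let the fingers close. It gives the time, the measured TCP pose, the force, the opening and the grip force at its end, in the units of the state.
- get_obs(): the state, without advancing time (a new reading comes with each control period).
- get_image(name): name is "scene" or "side" or "wrist"; returns a dict with "image" (400x640x3 uint8, red, green, blue), "range_z" (400x640 float32, mm along the optical axis (not along the pixel's ray), 0 where there is no reading), "mtx" (3x3 intrinsics, pixels), "T" (4x4, takes a point from camera to world coordinates). Camera axes: x right, y down, z forward; pixel columns grow to the right and rows downward; lengths in mm; the calibration is good to about 2 mm. A picture is of the moment at which its call begins.
- close_job(): hands the job in; it is judged then, once.
The state is a dict: "time": time; "joints": joint angles; "joint_velocities": joint speeds; "effort": joint torques, N m; "ee_pos": TCP position; "ee_rot": TCP orientation; "ft_force": force on the tool from outside, world axes, zero at the start; "ft_torque": the same for the moment, N m; "grip_width": finger opening in mm; "finger_force": force on a finger pad.
Only numpy, scipy, OpenCV 4.12 (cv2) and the standard library are available. Lean on these libraries where they do the work, as an engineer would, in place of code of your own. Each camera call takes 0.05 s, during which the arm holds its last target. There are 200 camera calls.

## Working session

There is one attempt and no reset: what is moved stays moved. The work goes in short steps, Python scripts to look and compute and a tool call to move; the robot and the scene stay as the last step left them, time stands still between calls to the robot, and variables do not carry over. Pictures are saved under pics/ and viewed, at most 10 in all, crops included, and the job is handed in when it is done.

Besides the shell and the picture viewer there is one more tool, called after ">>>" as name(argument=value, ...), one argument or row to a line, values as JSON. move_arm: Moves the arm, as the interface text tells. Shifts and turns lie within -1 to 1; 1 stands for 50 cm of shift or 120 degrees of turn. Its arguments: {"type":"object","properties":{"rows":{"type":"array","items":{"type":"number","minimum":-1,"maximum":1}},"fingers":{"type":"number"},"force":{"type":"number"}},"required":["rows"]}

```bash
mkdir -p pics; python3 - <<'E'
from rig import *
import cv2,numpy as np
o=get_obs();print(o)
for n in("scene","side"):
    d=get_image(n);np.savez(f"{n}0.npz",**d);cv2.imwrite(f"pics/{n}0.png",d["image"][:,:,::-1])
    print(n,d["T"].round(3).tolist())
E
```

```text
{'time': 0.0, 'joints': array([ 6.44571160e+01,  1.49369317e+01, -7.98705071e+00,  6.71859320e+01,
       -5.52288003e-04,  8.99997326e+01]), 'joint_velocities': array([-0.01070938,  0.06328802, -0.00752031, -0.00187632, -0.04637917,
       -0.04964045]), 'effort': array([ 3.64750795e-04, -4.05676746e+01,  2.53922385e+01,  1.85407227e-02,
       -1.44820825e-05,  2.14227740e-06]), 'ee_pos': array([226.10927492, 473.12960385, 252.44530314]), 'ee_rot': array([-1.79890086e+02,  5.51773999e-04,  1.54457384e+02]), 'ft_force': array([ 0.34324705,  1.16909647, -0.07587887]), 'ft_torque': array([-0.00622941,  0.00831484,  0.00623157]), 'finger_force': 0.0, 'grip_width': 85.50433178778518}
scene [[-0.83, 0.426, -0.361, 833.665], [0.558, 0.645, -0.522, 396.092], [0.011, -0.634, -0.773, 694.534], [0.0, 0.0, 0.0, 1.0]]
side [[0.807, -0.33, 0.489, 105.301], [-0.59, -0.458, 0.664, -633.32], [0.005, -0.825, -0.565, 668.308], [0.0, 0.0, 0.0, 1.0]]
```

View pics/scene0.png

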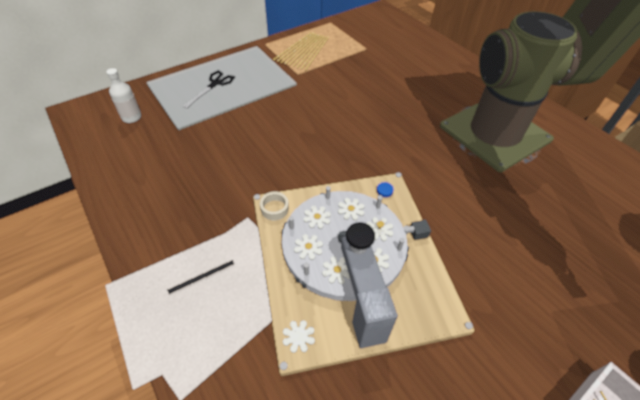

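View pics/side0.png

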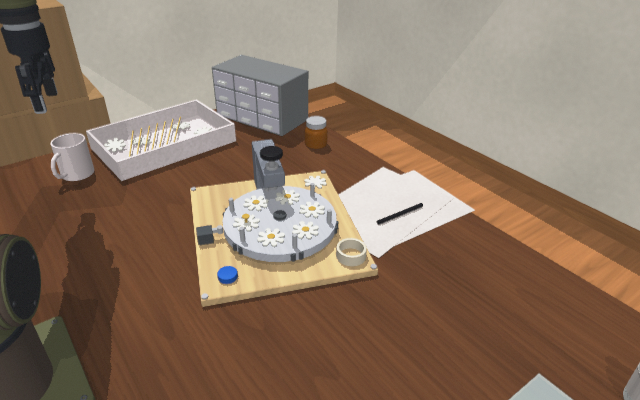

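The scene view shows the ram pad near (360,236) and the turntable around (345,243). In the side view the pad is near (271,153), with a possibly standing stud near (246,217). I'll enlarge both.

```bash
python3 - <<'E'
import cv2,numpy as np
for n,(x,y,w,h) in dict(scene=(250,165,195,146),side=(190,135,187,140)).items():
    im=np.load(f"{n}0.npz")["image"][y:y+h,x:x+w,::-1]
    im=cv2.resize(im,None,fx=4,fy=4,interpolation=cv2.INTER_CUBIC)
    for k in range(0,w,20): cv2.putText(im,str(x+k),(4*k,10),0,.35,(0,0,255)); cv2.line(im,(4*k,12),(4*k,18),(0,0,255))
    for k in range(0,h,20): cv2.putText(im,str(y+k),(0,4*k+4),0,.35,(0,0,255))
    cv2.imwrite(f"pics/{n}1.png",im)
E
```

```text
(no output)
```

View pics/scene1.png

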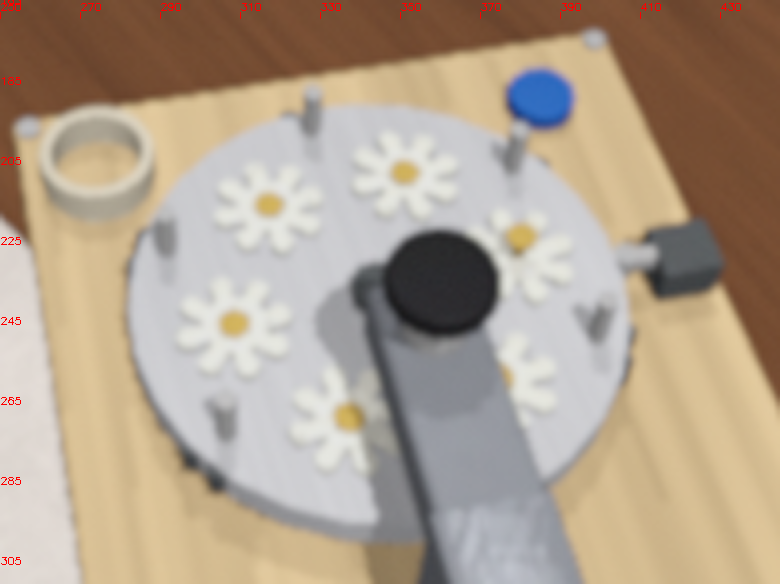

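View pics/side1.png

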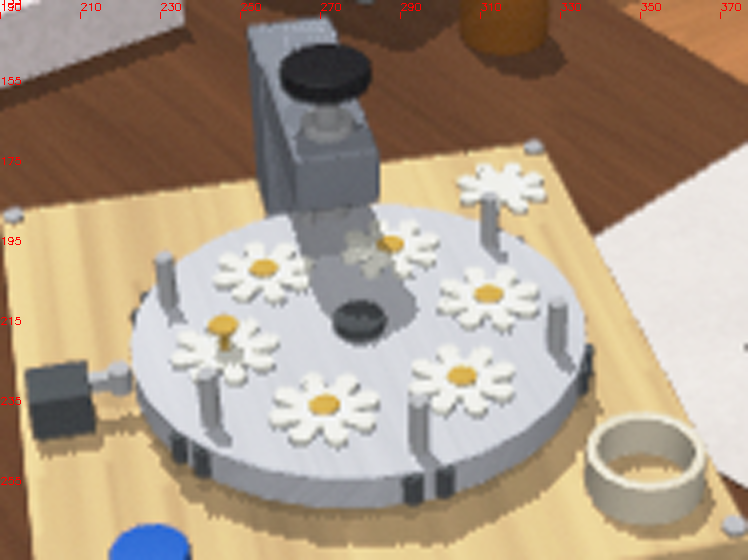

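The standing stud head is at side (245.8,216.3) and scene (380,224.3). The pad, pegs, hub and home heads were read from the same crops. Next I'll fit the station pose and turntable angle.

```bash
python3 - <<'E'
import numpy as np
from scipy.optimize import least_squares
C={n:np.load(f"{n}0.npz") for n in("scene","side")}
def bp(n,u,v,z):
    K,T=C[n]["mtx"],C[n]["T"];r=T[:3,:3]@np.linalg.inv(K)@[u,v,1];o=T[:3,3];return (o+r*(z-o[2])/r[2])[:2]
P={}
P["side"]=dict(stud=[(245.8,216.3)],pad=[(271.5,152.5)],hub=[(279.8,213.8)],pegs=[(231,199.3),(242,229),(295,234.8),(329.3,211),(312.5,184.5)],heads=[(256,201.8),(287.8,195.8),(312,208.5),(305.3,229),(271,236)],tape=[(351.5,247)],cap=[(227.5,271)],spare=[(315.5,181.5)])
P["scene"]=dict(stud=[(380,224.3)],pad=[(360.2,233.8)],pegs=[(328,188),(379.8,197.5),(290.8,220.5),(305.5,265),(401,240.5)],heads=[(317,216.3),(351,208.3),(308.5,245.8),(337,269.3)],tape=[(274.5,202.5)],cap=[(385,189)],spare=[(299,336)])
Z=dict(stud=70,pad=170,hub=58,pegs=82,heads=56,tape=42,cap=31,spare=22)
W=[(n,k,bp(n,*p,Z[k])) for n in P for k in P[n] for p in P[n][k]]
e=lambda a:np.array([np.cos(a),np.sin(a)])
def res(q,lab=0):
    c=q[:2];r=[]
    for n,k,p in W:
        if k in("tape","cap","spare"):continue
        b=q[2]+q[3]
        if k=="stud":m=c+72*e(b)
        elif k=="pad":m=c+72*e(q[2])
        elif k=="hub":m=c
        else:
            R,o=(105,np.pi/6) if k=="pegs" else (72,0)
            m=min((c+R*e(b+o+i*np.pi/3) for i in range(6)),key=lambda m:np.linalg.norm(m-p))
        r.append(p-m)
    return np.concatenate(r)
hub=[p for n,k,p in W if k=="hub"][0]
pad=np.mean([p for n,k,p in W if k=="pad"],0);st=np.mean([p for n,k,p in W if k=="stud"],0)
y=np.arctan2(*(pad-hub)[::-1]);a=np.arctan2(*(st-hub)[::-1])-y
s=least_squares(res,[*hub,y,a],loss="soft_l1")
print(s.x[:2].round(1),np.degrees(s.x[2:]).round(2));print(res(s.x).reshape(-1,2).round(1).tolist())
for n,k,p in W:
    if k in("pad","stud","hub","tape","cap","spare"):print(n,k,p.round(1))
q=s.x
for i in range(6):print("peg",30+60*i,(q[:2]+105*e(q[2]+q[3]+np.radians(30+60*i))).round(1),"st ang",round(np.degrees(q[3])+30+60*i,1))
print("ram",q[:2]+72*e(q[2]),"bearing base",np.degrees(np.arctan2(*q[:2][::-1])))
E
```

```text
[543.5  70.4] [69.22 93.73]
[[-0.7, -2.1], [-2.8, -8.1], [-0.0, -0.5], [-0.6, -2.3], [-1.1, -3.3], [0.1, -0.9], [-2.1, -2.1], [-2.0, -3.0], [-0.3, -1.3], [-0.1, -1.5], [-1.2, -1.4], [-1.3, -1.3], [-0.5, -0.8], [1.7, 4.1], [2.4, 3.0], [0.4, 3.8], [0.5, 3.8], [3.2, 8.0], [1.2, 3.1], [2.5, 3.3], [0.7, 4.5], [1.0, 4.5], [-0.2, 3.8], [0.5, 3.6]]
side stud [474.   89.4]
side pad [566.3 129.7]
side hub [543.5  69.9]
side tape [609.  -86.2]
side cap [383.8   6.9]
side spare [712.9 171.6]
scene stud [476.4  95.6]
scene pad [571.5 140.7]
scene tape [608.1 -82.3]
scene cap [384.1   9.6]
scene spare [712.2 176.3]
peg 30 [441.2  46.9] st ang 123.7
peg 90 [512.7 -30. ] st ang 183.7
peg 150 [615.1  -6.4] st ang 243.7
peg 210 [645.9  93.9] st ang 303.7
peg 270 [574.3 170.8] st ang 363.7
peg 330 [472.  147.3] st ang 423.7
ram [569.0747727  137.73545944] bearing base 7.382136236861593
```

>>> move_arm(
  rows=[0,0,0,-0.058,0,0,0,-0.058,0,0,0,-0.058,0,0,0,-0.058],
  fingers=0,
)

```text
time: 0.43
ee_pos: [226.2, 473.3, 252.8]
ee_rot: [-179.9, -0.0, -177.4]
ft_force: [-0.6, -0.3, -0.1]
grip_width: 85.0
finger_force: 0.0
```

```bash
cat > h.py <<'E'
from rig import *
import numpy as np
def st():
    o=get_obs();print("t",round(o["time"],2),"pos",o["ee_pos"].round(1),"yaw",o["ee_rot"].round(1),"J",o["joints"].round(0),"F",o["ft_force"].round(1),"w",round(o["grip_width"],1),round(o["finger_force"],1));return o
def tool(d,yaw):
    c,s=np.cos(np.radians(yaw)),np.sin(np.radians(yaw));return np.array([c*d[0]+s*d[1],s*d[0]-c*d[1]])/500
E
python3 - <<'E'
from h import *
st()
E
```

```text
t 0.43 pos [226.2 473.3 252.8] yaw [-179.9   -0.  -177.4] J [64. 15. -8. 67. -0. 62.] F [-0.6 -0.3 -0.1] w 85.0 0.0
```

>>> move_arm(
  rows=[0,0,0,-0.0588,0,0,0,-0.0588,0,0,0,-0.0588,0,0,0,-0.0588,0,0,0,-0.0588,0,0,0,-0.0588,0,0,0,-0.0588,0,0,0,-0.0588,0,0,0,-0.0588,0,0,0,-0.0588],
  fingers=0.6,
)

```text
time: 1.27
ee_pos: [226.2, 473.3, 252.8]
ee_rot: [180.0, -0.1, -106.8]
ft_force: [0.7, 0.6, -0.6]
grip_width: 34.1
finger_force: 0.0
```

>>> move_arm(
  rows=[0.0441,-0.0469,0,0,0.0441,-0.0469,0,0,0.0441,-0.0469,0,0,0.0441,-0.0469,0,0,0.0441,-0.0469,0,0,0.0441,-0.0469,0,0,0.0441,-0.0469,0,0,0.0441,-0.0469,0,0,0.0441,-0.0469,0,0,0.0441,-0.0469,0,0,0.0441,-0.0469,0,0,0.0441,-0.0469,0,0,0.0441,-0.0469,0,0,0.0441,-0.0469,0,0,0.0441,-0.0469,0,0,0.0441,-0.0469,0,0,0.0441,-0.0469,0,0,0.0441,-0.0469,0,0,0,0,0,0,0,0,0,0],
)

```text
time: 2.93
ee_pos: [512.9, -31.3, 252.6]
ee_rot: [179.9, -0.0, -107.3]
ft_force: [0.1, -0.5, -0.3]
grip_width: 34.1
finger_force: 0.0
```

```bash
python3 - <<'E'
from h import *
import cv2
o=st();d=get_image("wrist");np.savez("w1.npz",**d);cv2.imwrite("pics/w1.png",d["image"][:,:,::-1])
K,T=d["mtx"],d["T"]
for x,y,z in[(512.7,-30,82),(543.5,70.4,58),(441.2,46.9,82)]:
    p=np.linalg.inv(T)@[x,y,z,1];p=K@p[:3];print((p/p[2]).round(1))
E
```

```text
t 2.93 pos [512.9 -31.3 252.6] yaw [ 179.9   -0.  -107.3] J [ -3.  14.  -9.  67.   0. -76.] F [ 0.1 -0.5 -0.3] w 34.1 0.0
[322.3 185.8   1. ]
[322.9 266.2   1. ]
[408.4 233.4   1. ]
```

View pics/w1.png

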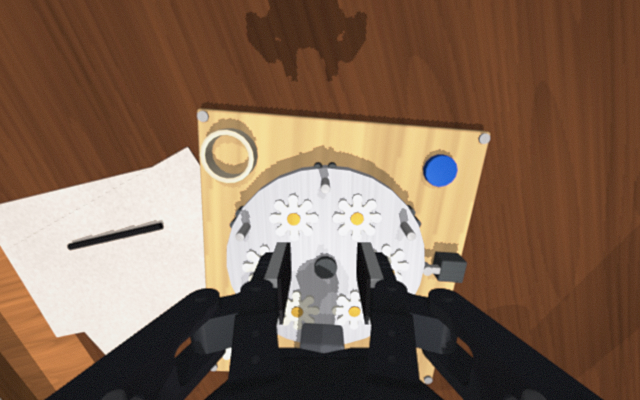

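The wrist view shows the hub at (325,266) and the target peg at about (324,180), centred between the fingers as predicted. I'll descend and grip it.

>>> move_arm(
  rows=[0,0,0.057,0,0,0,0.057,0,0,0,0.057,0,0,0,0.057,0,0,0,0.057,0,0,0,0.03,0,0,0,0.03,0,0,0,0,0,0,0,0,0],
)

```text
time: 3.73
ee_pos: [511.3, -28.8, 80.4]
ee_rot: [179.8, -0.0, -107.0]
ft_force: [-0.5, 0.1, 0.4]
grip_width: 33.8
finger_force: 0.0
```

>>> move_arm(
  rows=[0,0,0,0,0,0,0,0,0,0,0,0,0,0,0,0,0,0,0,0,0,0,0,0],
  fingers=1,
  force=20,
)

```text
time: 4.23
ee_pos: [513.9, -29.7, 82.1]
ee_rot: [-179.9, 0.1, -107.1]
ft_force: [-1.0, 1.7, 6.1]
grip_width: 9.1
finger_force: 21.5
```

```bash
python3 - <<'E'
from h import *
import cv2
o=st();d=get_image("side");np.savez("s2.npz",**d)
im=d["image"][120:280,180:380,::-1];cv2.imwrite("pics/s2.png",cv2.resize(im,None,fx=3.5,fy=3.5,interpolation=cv2.INTER_CUBIC))
E
```

```text
t 4.23 pos [513.9 -29.7  82.1] yaw [-1.799e+02  1.000e-01 -1.071e+02] J [ -3.  22. -26.  42.   0. -76.] F [-1.   1.7  6.1] w 9.1 21.5
```

View pics/s2.png

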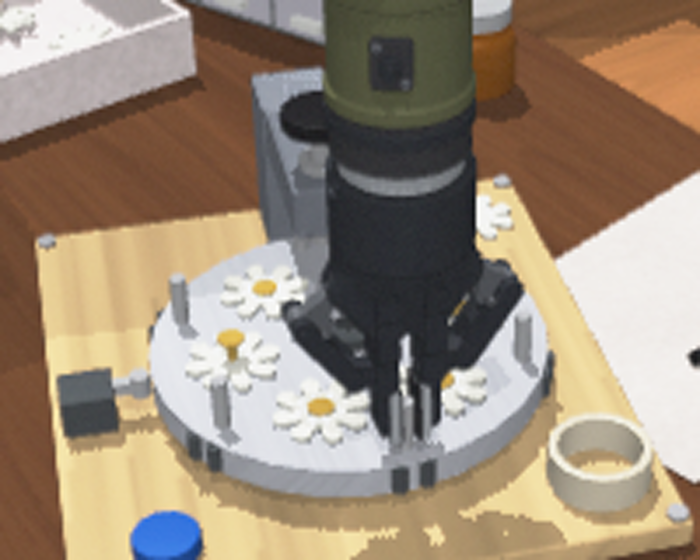

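The picture shows the peg held between the fingers, clear of everything else. I'll swing it clockwise.

>>> move_arm(
  rows=[-0.0003,0.011,0,0.025,-0.0003,0.011,0,0.025,-0.0003,0.011,0,0.025,-0.0003,0.011,0,0.025,-0.0003,0.011,0,0.025,-0.0003,0.011,0,0.025,-0.0003,0.011,0,0.025,-0.0003,0.011,0,0.025,-0.0003,0.011,0,0.025,-0.0003,0.011,0,0.025,0,0,0,0],
)

```text
time: 5.2
ee_pos: [469.1, -3.4, 82.1]
ee_rot: [-179.5, -0.0, -137.3]
ft_force: [2.4, -7.2, 2.6]
grip_width: 8.6
finger_force: 21.5
```

>>> move_arm(
  rows=[-0.0003,0.011,0,0.025,-0.0003,0.011,0,0.025,-0.0003,0.011,0,0.025,-0.0003,0.011,0,0.025,-0.0003,0.011,0,0.025,-0.0003,0.011,0,0.025,-0.0003,0.011,0,0.025,-0.0003,0.011,0,0.025,-0.0003,0.011,0,0.025,-0.0003,0.011,0,0.025,0,0,0,0],
)

```text
time: 6.12
ee_pos: [440.9, 46.8, 82.0]
ee_rot: [-179.9, -0.0, -167.3]
ft_force: [-4.4, -1.4, 11.5]
grip_width: 8.8
finger_force: 22.2
```

>>> move_arm(
  rows=[-0.0003,0.011,0,0.025,-0.0003,0.011,0,0.025,-0.0003,0.011,0,0.025,-0.0003,0.011,0,0.025,-0.0003,0.011,0,0.025,-0.0003,0.011,0,0.025,-0.0003,0.011,0,0.025,-0.0003,0.011,0,0.025,-0.0003,0.011,0,0.025,-0.0003,0.011,0,0.025,0,0,0,0,0,0,0,0],
)

```text
time: 7.12
ee_pos: [440.9, 98.9, 81.9]
ee_rot: [-179.6, -0.1, 162.8]
ft_force: [-8.4, -7.6, 17.5]
grip_width: 8.7
finger_force: 23.0
```

>>> move_arm(
  rows=[0,0.0037,0,0.008,0,0,0,0,0,0,0,0],
)

```text
time: 7.37
ee_pos: [440.9, 99.1, 81.9]
ee_rot: [-179.4, -0.0, 161.8]
ft_force: [-8.2, -11.6, 19.9]
grip_width: 8.8
finger_force: 23.3
```

>>> move_arm(
  rows=[0,0.0037,0,0.008,0,0,0,0,0,0,0,0],
)

```text
time: 7.62
ee_pos: [441.0, 99.2, 81.8]
ee_rot: [-179.2, 0.0, 160.8]
ft_force: [-9.9, -15.3, 22.5]
grip_width: 9.2
finger_force: 23.8
```

>>> move_arm(
  rows=[0,0.0037,0,0.008,0,0,0,0,0,0,0,0],
)

```text
time: 7.87
ee_pos: [441.1, 99.4, 81.7]
ee_rot: [-179.0, 0.1, 159.8]
ft_force: [-9.6, -19.5, 23.1]
grip_width: 8.9
finger_force: 24.4
```

```bash
python3 - <<'E'
from h import *
import cv2
a=[]
for n,(x,y) in dict(scene=(260,165),side=(180,120)).items():
    d=get_image(n);np.savez(f"{n}3.npz",**d);a.append(cv2.resize(d["image"][y:y+150,x:x+180,::-1],None,fx=4,fy=4,interpolation=cv2.INTER_CUBIC)[:, :720])
cv2.imwrite("pics/s3.png",a[0]);cv2.imwrite("pics/s3b.png",a[1]);st()
E
```

```text
t 7.97 pos [441.1  99.3  81.7] yaw [-1.790e+02  1.000e-01  1.598e+02] J [ 13.  17. -34.  40.  -1.  34.] F [ -9.  -20.4  23.7] w 9.0 24.4
```

View pics/s3b.png

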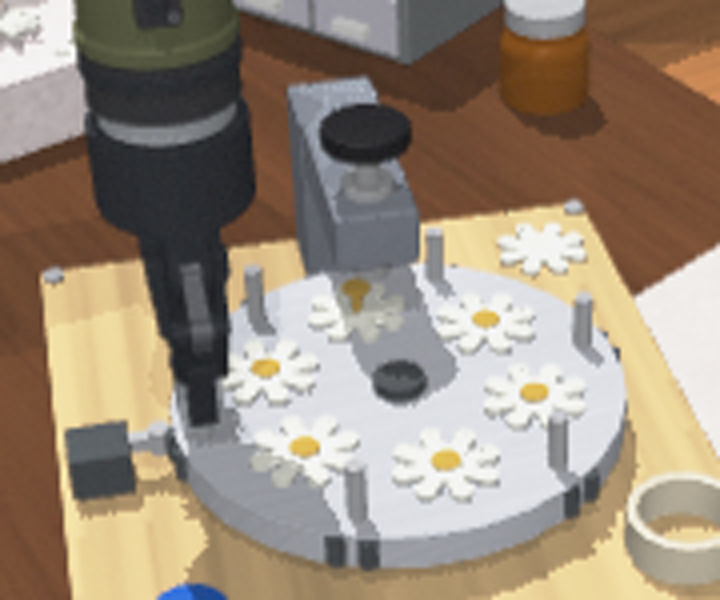

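The stud is now at side px (269,192), close to the ram. The roller is near the bump or notch beside the gripped peg, and tangential resistance is about 20 N. I'll measure the current angle precisely.

```bash
python3 - <<'E'
import numpy as np
C=np.load("side3.npz");K,T=C["mtx"],C["T"]
def bp(u,v,z,f=4,x0=180,y0=120):
    u,v=x0+u/f,y0+v/f
    r=T[:3,:3]@np.linalg.inv(K)@[u,v,1];o=T[:3,3];return (o+r*(z-o[2])/r[2])[:2]
c=bp(400,376,58)
print("hub",c)
def a(n,u,v,z,off):
    p=bp(u,v,z)-c;print(n,np.hypot(*p).round(1),(np.degrees(np.arctan2(p[1],p[0]))+off).round(1)%360)
a("stud",357,287,70,0)
for k,(u,v) in {60:(265,368),120:(305,446),180:(446,460),240:(535,392),300:(486,319)}.items():a("head",u,v,56,-k)
for k,(u,v) in {30:(254,271),150:(356,470),210:(559,420),270:(583,298),330:(434,233)}.items():a("peg",u,v,82,-k)
a("pad",366,131,170,0)
# arm: front top edge corners z=130 and arm roots
a("armfrontL",337,233+0,130,0);a("armfrontR",412,212,130,0)
a("backL",290,88,130,0);a("backR",368,80,130,0)
a("roller",155,438,38,-90);a("pawlbox",100,432,40,-90)
for u,v in [(53,276),(573,207)]:print(bp(u,v,20))
E
```

```text
hub [543.46212507  69.05715266]
stud 70.7 75.9
head 72.4 76.4
head 72.0 75.5
head 72.1 75.10000000000002
head 71.5 75.10000000000002
head 70.9 75.30000000000001
peg 103.1 76.3
peg 108.1 76.10000000000002
peg 106.4 74.10000000000002
peg 103.5 75.39999999999998
peg 103.2 75.69999999999999
pad 63.7 69.6
armfrontL 40.8 104.4
armfrontR 47.1 46.4
backL 196.1 75.0
backR 194.9 61.6
roller 128.9 66.2
pawlbox 156.6 63.1
[457.82785745 318.21881738]
[757.97805938 199.22994046]
```

View pics/s3.png

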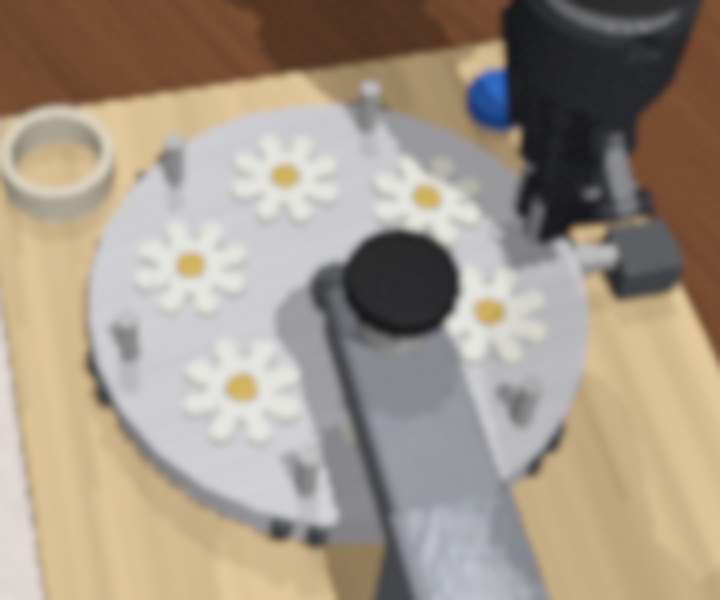

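Turntable angle is about +6.5°, just outside the detent bump, so I'll keep pushing gently.

>>> move_arm(
  rows=[0,0.0037,0,0.008,0,0,0,0,0,0,0,0],
)

```text
time: 8.22
ee_pos: [441.3, 99.5, 81.7]
ee_rot: [-178.7, 0.1, 158.8]
ft_force: [-10.5, -24.7, 25.6]
grip_width: 8.8
finger_force: 25.1
```

>>> move_arm(
  rows=[0,0.003,0,0,0,0,0,0,0,0,0,0],
)

```text
time: 8.47
ee_pos: [442.8, 104.7, 81.8]
ee_rot: [-179.3, -0.0, 158.8]
ft_force: [-7.7, -6.2, 16.9]
grip_width: 9.2
finger_force: 22.9
```

It popped past the bump. I'll release so the detent can centre.

>>> move_arm(
  rows=[0,0,0,0,0,0,0,0,0,0,0,0,0,0,0,0,0,0,0,0,0,0,0,0],
  fingers=0.6,
)

```text
time: 8.97
ee_pos: [446.4, 110.1, 80.7]
ee_rot: [-180.0, -0.0, 159.0]
ft_force: [-0.3, 0.2, 0.2]
grip_width: 33.9
finger_force: 0.0
```

>>> move_arm(
  rows=[0,0,-0.05,0,0,0,-0.05,0,0,0,-0.05,0,0,0,-0.05,0,0,0,-0.05,0,0,0,-0.05,0,0,0,-0.05,0,0,0,0,0,0,0,0,0],
)

```text
time: 9.72
ee_pos: [447.4, 110.3, 257.1]
ee_rot: [179.9, 0.2, 159.0]
ft_force: [0.8, -0.4, -0.4]
grip_width: 34.0
finger_force: 0.0
```

```bash
python3 - <<'E'
from h import *
import cv2
d=get_image("side");np.savez("side4.npz",**d);cv2.imwrite("pics/s4.png",cv2.resize(d["image"][120:270,180:360,::-1],None,fx=4,fy=4,interpolation=cv2.INTER_CUBIC));st()
E
```

```text
t 9.77 pos [446.5 110.  255.8] yaw [180.   0. 159.] J [ 14.   8. -16.  66.  -0.  35.] F [ 0.  -0.4  0.4] w 33.9 0.0
```

View pics/s4.png

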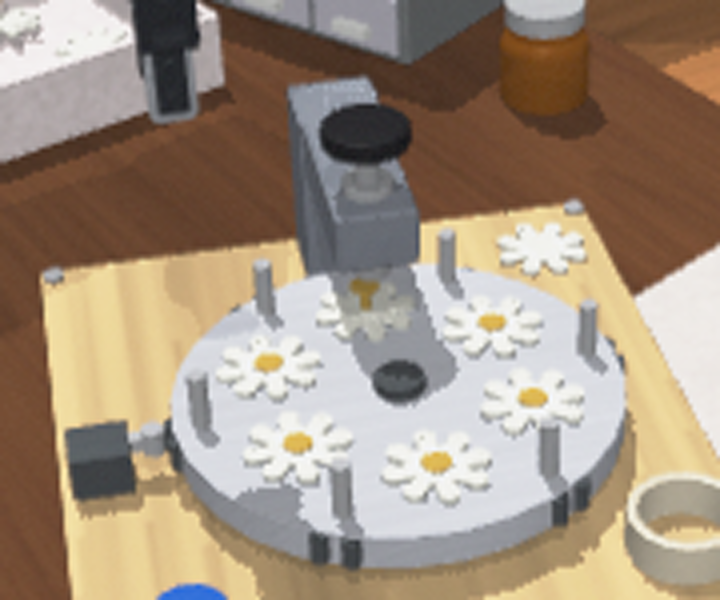

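```bash
python3 - <<'E'
import numpy as np
C=np.load("side4.npz");K,T=C["mtx"],C["T"]
def bp(u,v,z):
    r=T[:3,:3]@np.linalg.inv(K)@[180+u/4,120+v/4,1];o=T[:3,3];return (o+r*(z-o[2])/r[2])[:2]
c=bp(400,376,58);P=[]
def a(u,v,z,off):
    p=bp(u,v,z)-c;return round((np.degrees(np.arctan2(p[1],p[0]))+off)%360,1)
print([a(u,v,56,-k) for k,(u,v) in {60:(269,362),120:(299,442),180:(437,461),240:(533,397),300:(492,322)}.items()])
print([a(u,v,82,-k) for k,(u,v) in {30:(263,265),90:(198,378),150:(342,465),210:(549,426),270:(588,304),330:(447,236)}.items()])
print(a(365,131,170,0))
E
```

```text
[np.float64(72.0), np.float64(71.8), np.float64(71.6), np.float64(71.5), np.float64(71.7)]
[np.float64(72.2), np.float64(73.2), np.float64(72.1), np.float64(70.4), np.float64(72.0), np.float64(71.4)]
70.0
```

Camera angles suggest the table is within about 1–3° of the detent centre. I'll regrip the same peg to feel whether it is held there.

>>> move_arm(
  rows=[0,0,0.05,0,0,0,0.05,0,0,0,0.05,0,0,0,0.05,0,0,0,0.05,0,0,0,0.05,0,0,0,0.05,0,0,0,0,0,0,0,0,0],
)

```text
time: 10.52
ee_pos: [443.7, 109.3, 78.9]
ee_rot: [-179.8, -0.3, 159.0]
ft_force: [0.7, 0.0, 0.0]
grip_width: 34.3
finger_force: 0.0
```

>>> move_arm(
  rows=[0,0,0,0,0,0,0,0,0,0,0,0,0,0,0,0,0,0,0,0,0,0,0,0],
  fingers=1,
)

```text
time: 11.02
ee_pos: [446.6, 110.6, 81.6]
ee_rot: [179.9, 0.0, 159.0]
ft_force: [-2.7, 2.8, 3.3]
grip_width: 8.7
finger_force: 21.1
```

>>> move_arm(
  rows=[0,-0.004,0,0,0,0,0,0,0,0,0,0],
)

```text
time: 11.27
ee_pos: [446.5, 110.3, 81.6]
ee_rot: [179.7, -0.0, 159.1]
ft_force: [-1.8, 8.7, 0.8]
grip_width: 8.7
finger_force: 21.1
```

>>> move_arm(
  rows=[0,-0.004,0,0,0,0,0,0,0,0,0,0],
)

```text
time: 11.52
ee_pos: [446.5, 110.1, 81.6]
ee_rot: [179.4, -0.1, 159.1]
ft_force: [-0.5, 13.4, -2.1]
grip_width: 8.9
finger_force: 21.1
```

The peg is held stiffly: 13 N gives only 0.5 mm, so it is clicked in. I'll relax, release and lift.

>>> move_arm(
  rows=[0,0.0095,0,0,0,0,0,0,0,0,0,0],
)

```text
time: 11.77
ee_pos: [446.8, 111.2, 81.5]
ee_rot: [179.9, 0.0, 159.0]
ft_force: [-2.3, 2.4, 5.4]
grip_width: 8.9
finger_force: 21.5
```

>>> move_arm(
  rows=[0,0,0,0,0,0,0,0,0,0,0,0,0,0,0,0,0,0,0,0,0,0,0,0],
  fingers=0.6,
)

```text
time: 12.27
ee_pos: [446.7, 110.4, 80.7]
ee_rot: [-180.0, 0.0, 159.0]
ft_force: [0.6, 0.3, 0.2]
grip_width: 34.3
finger_force: 0.0
```

>>> move_arm(
  rows=[0,0,-0.05,0,0,0,-0.05,0,0,0,-0.05,0,0,0,-0.05,0,0,0,-0.05,0,0,0,-0.05,0,0,0,-0.05,0,0,0,0,0,0,0,0,0],
)

```text
time: 13.02
ee_pos: [447.8, 110.8, 257.2]
ee_rot: [179.9, 0.2, 159.0]
ft_force: [0.3, 0.4, -0.7]
grip_width: 34.0
finger_force: 0.0
```

```bash
python3 - <<'E'
from h import *
import cv2
st();d=get_image("side");np.savez("side5.npz",**d)
K,T=d["mtx"],d["T"]
def bp(u,v,z):
    r=T[:3,:3]@np.linalg.inv(K)@[u,v,1];o=T[:3,3];return (o+r*(z-o[2])/r[2])[:2]
for f in("side3","side4","side5"):
    im=np.load(f+".npz")["image"];hsv=cv2.cvtColor(im,cv2.COLOR_RGB2HSV)
    m=((hsv[...,0]>18)&(hsv[...,0]<26)&(hsv[...,1]>150)).astype(np.uint8);m[:185]=0;m[245:]=0;m[:,:235]=0;m[:,:][:,325:]=0
    n,l,s,c=cv2.connectedComponentsWithStats(m)
    print(f,[(c[i].round(1).tolist(),int(s[i,4])) for i in range(1,n) if s[i,4]>3])
    if f!="side3":
        h=bp(280,214,58)
        for i in range(1,n):
            if s[i,4]>3:
                p=bp(*c[i],56)-h;print(np.hypot(*p).round(1),np.degrees(np.arctan2(p[1],p[0])).round(1))
E
```

```text
t 13.02 pos [447.8 110.8 257.2] yaw [179.9   0.2 159. ] J [ 14.   8. -16.  66.  -0.  35.] F [ 0.3  0.4 -0.7] w 34.0 0.0
side3 [([268.6, 192.4], 11), ([301.2, 198.9], 12), ([246.3, 211.1], 15), ([313.5, 217.2], 17), ([256.0, 231.0], 15), ([291.4, 234.3], 17)]
side4 [([271.1, 192.0], 9), ([303.0, 199.8], 13), ([246.9, 209.9], 14), ([313.2, 218.7], 15), ([254.2, 230.0], 16), ([289.0, 234.9], 18)]
88.8 69.7
72.7 13.1
73.3 130.6
70.8 -47.1
71.4 -169.8
70.1 -108.6
side5 [([272.6, 193.0], 5), ([304.2, 200.7], 10), ([247.6, 208.9], 14), ([312.7, 219.9], 15), ([252.6, 229.1], 17), ([286.6, 235.1], 17)]
84.1 68.1
72.1 9.8
73.2 127.4
70.6 -50.5
71.7 -173.5
69.4 -112.4
```

The heads now average 68.2°, which matches the board yaw of 68.4°, so it is clicked in at 0. I'll close the fingers and move over the pad.

>>> move_arm(
  rows=[-0.0422,0.0276,0,0,-0.0422,0.0276,0,0,-0.0422,0.0276,0,0,-0.0422,0.0276,0,0,-0.0422,0.0276,0,0,0,0,0,0,0,0,0.025,0,0,0,0.025,0,0,0,0.025,0,0,0,0.025,0,0,0,0.01,0,0,0,0,0,0,0,0,0],
  fingers=1,
)

```text
time: 14.15
ee_pos: [569.0, 137.0, 200.1]
ee_rot: [-179.9, -0.1, 159.0]
ft_force: [-0.1, 0.3, 0.4]
grip_width: -0.1
finger_force: 0.0
```

```bash
python3 - <<'E'
from h import *
import cv2
st();d=get_image("side");cv2.imwrite("pics/s6.png",cv2.resize(d["image"][100:250,190:370,::-1],None,fx=4,fy=4,interpolation=cv2.INTER_CUBIC))
E
```

```text
t 14.15 pos [569.  137.  200.1] yaw [-1.799e+02 -1.000e-01  1.590e+02] J [14. 22. -5. 63. -0. 35.] F [-0.1  0.3  0.4] w -0.1 0.0
```

View pics/s6.png

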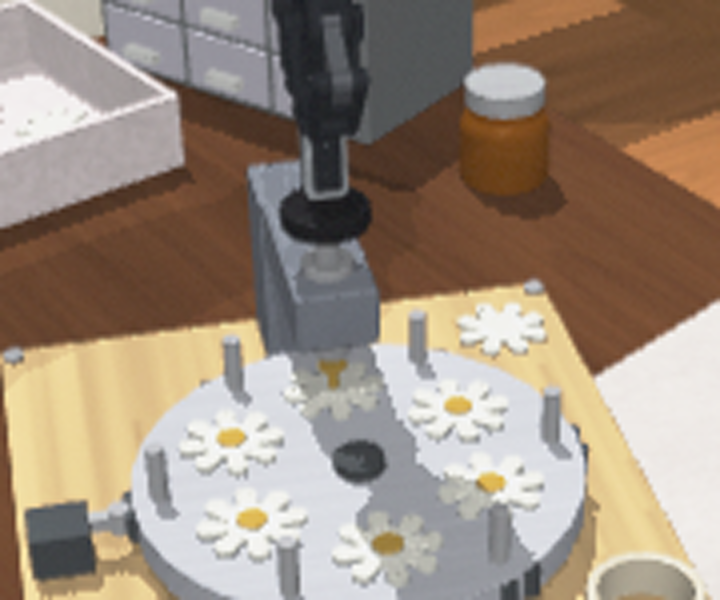

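The fingertips are centred above the pad at about (325,200), and the stud stands beneath the ram at about (333,373). Pressing now.

>>> move_arm(
  rows=[0,0,0.01,0,0,0,0.01,0,0,0,0.01,0,0,0,0.01,0,0,0,0.01,0,0,0,0,0,0,0,0,0],
)

```text
time: 14.78
ee_pos: [570.6, 137.4, 176.8]
ee_rot: [179.9, 0.1, 159.0]
ft_force: [-0.2, -0.1, 6.1]
grip_width: 0.2
finger_force: 3.1
```

>>> move_arm(
  rows=[0,0,0.006,0,0,0,0.006,0,0,0,0,0,0,0,0,0],
)

```text
time: 15.12
ee_pos: [570.6, 137.4, 171.4]
ee_rot: [179.9, 0.1, 159.0]
ft_force: [-1.9, -0.3, 8.9]
grip_width: 0.1
finger_force: 4.4
```

>>> move_arm(
  rows=[0,0,0.005,0,0,0,0,0,0,0,0,0],
)

```text
time: 15.37
ee_pos: [570.7, 137.5, 170.8]
ee_rot: [179.9, 0.2, 159.0]
ft_force: [-4.6, -0.5, 19.8]
grip_width: -0.3
finger_force: 9.5
```

>>> move_arm(
  rows=[0,0,0.005,0,0,0,0,0,0,0,0,0],
)

```text
time: 15.62
ee_pos: [570.7, 137.5, 170.6]
ee_rot: [179.8, 0.3, 159.0]
ft_force: [-8.7, -2.3, 31.3]
grip_width: -0.1
finger_force: 15.4
```

>>> move_arm(
  rows=[0,0,0.004,0,0,0,0,0,0,0,0,0],
)

```text
time: 15.87
ee_pos: [570.8, 137.5, 170.5]
ee_rot: [179.7, 0.4, 159.0]
ft_force: [-11.5, -2.2, 40.4]
grip_width: 0.1
finger_force: 20.1
```

It has bottomed out at about 21.5 mm. Lifting off gently.

>>> move_arm(
  rows=[0,0,-0.01,0,0,0,-0.01,0,0,0,-0.01,0,0,0,-0.01,0,0,0,-0.01,0,0,0,-0.01,0,0,0,-0.02,0,0,0,-0.04,0,0,0,-0.06,0,0,0,-0.06,0,0,0,0,0,0,0,0,0],
)

```text
time: 16.87
ee_pos: [570.6, 137.4, 284.5]
ee_rot: [179.9, 0.1, 159.0]
ft_force: [-0.0, 0.1, -0.8]
grip_width: 0.3
finger_force: 0.0
```

```bash
python3 - <<'E'
from h import *
import cv2
o=st()
a=np.load("side5.npz")
for n in("side",):
    d=get_image(n);np.savez("side7.npz",**d)
    def cen(im,f,x,y,w,h):
        m=f(cv2.cvtColor(im[y:y+h,x:x+w],cv2.COLOR_RGB2HSV));v,u=np.nonzero(m);return (u.mean()+x).round(2),(v.mean()+y).round(2),len(u)
    gold=lambda q:(q[...,0]>15)&(q[...,0]<28)&(q[...,1]>120)
    blk=lambda q:q[...,2]<60
    for im in(a["image"],d["image"]):
        print("stud",cen(im,gold,262,186,20,18),"pad",cen(im,blk,255,140,35,25),"head",cen(im,gold,242,204,10,10),cen(im,gold,307,214,12,12))
E
```

```text
t 16.87 pos [570.6 137.4 284.5] yaw [1.799e+02 1.000e-01 1.590e+02] J [14. 20.  5. 74.  0. 35.] F [-0.   0.1 -0.8] w 0.3 0.0
stud (np.float64(272.67), np.float64(192.44), 18) pad (np.float64(271.17), np.float64(152.99), 269) head (np.float64(247.35), np.float64(208.94), 17) (np.float64(312.43), np.float64(220.29), 21)
stud (np.float64(272.93), np.float64(195.93), 15) pad (np.float64(271.24), np.float64(153.03), 272) head (np.float64(247.35), np.float64(208.94), 17) (np.float64(312.27), np.float64(220.27), 22)
```

```bash
python3 -c "
from h import *
d=get_image('side');K,T=d['mtx'],d['T']
def bp(u,v,z):
    r=T[:3,:3]@np.linalg.inv(K)@[u,v,1];o=T[:3,3];return (o+r*(z-o[2])/r[2])[:2]
p=bp(272.9,195.9,56)-bp(280,214,58);r=np.hypot(*p);print('head radius if home',r)
if 67<r<77: print(close_job())
"
```

```text
head radius if home 72.61209314019933
the job is handed in; nothing more can be done
None
```

I clicked the standing stud in under the press and drove it home. The ram is back up, the turntable stayed in its detent and the job is handed in; no verdict came back, but my last camera and force readings agree with all of this.

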